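Set the test-set selector to the plus mark and press test

TASK

On the validator test set, push the steel tab of the rotary selector round with the fingertips, never pinching it, until the tab points squarely at the plus-shaped mark. Then press the round test button all the way down and let it go, leaving the selector on the plus mark. Do not press the button while the selector is anywhere else, and leave the reader module, the hinge and both rubber grommets undisturbed.

Things in the scene. Friction and masses are not known exactly. Their poses are not given: they have to be found in the camera images.
- tester: Bench test set: fixed grey box, 250 (its x) by 270 (its y) by 60 mm high, flat top at z = 60. Origin: centre of its underside, below the selector's upright axis. Its -x side faces the robot, within 0.35 rad. Near its +x edge are the button (-y side), a green glass lamp (x +88, y +85 mm, radius 19, 27 mm high above the top) and, loose between them, a rubber grommet.
- dial (a joint): Selector angle, rad, anticlockwise from above positive. At 0 the tab points along the tester's -x, at +1.57 along its -y. Stops at -1.75 and +1.75; starts within 0.35 of 0. Steady friction about 0.14 N m (2 to 3 N at the tab), no spring, no click stops; stays where it is left.
- tab (a point): On the top edge of the selector's tab, 62 mm from the axis, 98 mm above the bench. The tab is an upright radial steel plate 10 mm thick, 24 to 76 mm from the axis, from 70 to 98 mm above the bench. It stands on a black disc (radius 50, top 70 mm above the bench) with a round hub (radius 26, top 86 mm above the bench). It is pushed sideways, either way.
- pointer (a point): The point on the box top (60 mm above the bench) that the tab points at: on the tab's centre line, 100 mm from the turning axis. It turns with the selector.
- mark_cross: The wanted mark: a flat black plus (cross), 32 mm across, arms 9 mm wide, 3 mm high, fixed on the box top; origin at its centre. Four black marks lie 100 mm from the axis at selector angles -1.3, -0.65, +0.65, +1.3 rad, shuffled each run. The others: a solid square (23 mm), a straight bar (28 by 8 mm), a thin ring (28 mm outside, 16 mm inside).
- button (a joint): Travel of the test button in m: 0 is up, 0.006 fully down. It is a sprung push button needing about 5 N to go fully down, and rises again by itself.
- button_top (a point): Centre of the top face of the test button, a round flat steel cap of 32 mm diameter 82 mm above the bench when up, in a black housing (48 mm diameter, 12 mm high) on the box top, 88 mm along the tester's +x and 85 mm along its -y from the turning axis. It is pressed straight down.
- reader: Loose grey plastic reader module, 100 by 70 by 35 mm, on the bench at the tester's -y side. Origin: centre of its underside. To be left alone.
- hinge: Loose zinc hinge lying open, 60 by 60 mm and 10 mm high, on the bench at the tester's +y side. Origin: centre of its underside. To be left alone.
- grommet_a: Loose black rubber grommet, 30 mm diameter, 12 mm high, on the bench at the tester's +y side. Origin: centre of its underside. To be left alone.
- grommet_b: The same kind of grommet lying on the box top near its far edge, between button and lamp. Origin: centre of its underside. To be left alone.

How it is judged:
On the way, in this order (a step that is already met when the one before it is completed fails the run):
1. the selector's tab points at the plus mark and rests there (horizontal distance between pointer and mark_cross below 0.009 m and velocity of joint dial between -0.05 and 0.05 rad/s), for 0.2 s.
2. the test button is pressed fully down with the selector on the plus mark (horizontal distance between pointer and mark_cross below 0.009 m and value of joint button above 0.0045 m), for 0.05 s.
At the end, for the whole second after the job is handed in: The point the tab points at lies within 9 mm of the centre of the plus mark (about 5 degrees of turn), the button has been pressed at least 4.5 of its 6 mm after that and is up again, and the reader module, hinge and grommets lie within 10 mm of where they were (horizontal distance between pointer and mark_cross below 0.009 m and value of joint button below 0.0015 m and distance of each of reader, hinge, grommet_a, grommet_b from where it was at the start of the episode below 0.01 m); the robot touches nothing.
It fails at once if the button is pressed (more than 2 mm) while the selector is not on the plus mark (value of joint button above 0.002 m and not (horizontal distance between pointer and mark_cross below 0.009 m)).
It fails at once if the tab is pinched: pressed by the fingers on both faces at once (contact force between the fingers and dial_c2 above 1 N and contact force between the fingers and dial_c3 above 1 N).
It fails at once if the reader module, the hinge or a grommet is moved more than 10 mm or lifted (distance of any of reader, hinge, grommet_a, grommet_b from where it was at the start of the episode above 0.01 m).
It also fails if it takes over 50 s, if anything falls off the work surface, if the arm or the gripper's body presses on something with over 40 N, if the wrist force passes 120 N, or if a joint passes its speed limit or range.

ROBOT

A 6-joint arm with a two-finger parallel gripper is mounted at the origin on the work surface. World frame = base frame: x ahead of the robot, y to its left, z up, the work surface at z = 0. Lengths are in m, angles in rad, forces in N, time in s.
With the tool pointing down it reaches from about 0.4 to 0.825 m from the base axis. Payload 7 kg.
Tool frame: the origin (TCP) lies on the centre line of the jaws, within the pads' length; the fingertips stand 11 mm ahead of it and the grasp point (between the pads) lies 8 mm behind it; y points along the fingers, z is the direction in which the jaws open and shut, and the axes are right-handed (so a half turn about y gives the same grasp; the last joint's range is limited). The gripper opens to 88 mm and grips with 3 to 60 N. Pads are 19 mm wide; open, the fingers measure 130 mm over their backs; the gripper's body (78 mm by 193 mm) begins 47 mm behind the grasp point.
Start: joints at [-1.06, 0.359, 0.012, 0, -1.224, -0.288], TCP at [0.149, -0.658, 0.238] pointing down, gripper open.
Joint ranges: [-3.07, 3.07], [-1.43, 2.12], [-1.02, 1.25], [-3.03, 1.67], [-3.05, -0], [-3.03, 3.03]. Speed limits (rad/s): [2.39, 2.39, 3.01, 3.14, 3.14, 3.14].

INTERFACE

Orientations are given as a unit quaternion [x, y, z, w].
In Python, from cell import ctrl, cams gives the robot as it stands. The module is installed in compiled form; this text tells all that it offers.
- The arm moves only by the tool carry_out, never from a script. Its arguments are lists of equal length, an entry for each row: "translation": the shift along the tool's x, y, z in units of 40 mm (1.0 is 40 mm), a list of three; "delta_rot": the turn, a rotation vector about the tool's x, y, z in units of 5 degrees (1.0 is 5 degrees), a list of three; "gripper": the opening, from 0 (shut) to 1 (fully open). In form: {"translation": [[dx, dy, dz], ...], "delta_rot": [[wx, wy, wz], ...], "gripper": [gripper, ...]}. A call has 1 to 20 rows; each row shifts and turns the pose as measured when the row begins, along the tool's axes as they then stand; what a row does not reach is not made up. A row lasts 1/10 s, in which the tool goes at most 50 mm and 8.59 degrees, less where a joint would pass 70% of its speed; a pose out of reach is approached as far as the arm can. A call is refused whole if a number of a shift passes 1 or a number of a turn 1, either way. A call with a gripper value outside its range is refused whole. The fingers move at their own pace and stop on an object; "squeeze" is the grip in N (left out, the last holds). Time passes only in rows, so rows that do not move let the fingers close. It gives the time, the measured TCP pose, the force and the opening at its end, in the units of the state.
- ctrl.get_obs(): the state, without advancing time (a new reading comes with each control period).
- cams.grab_frame(name): name is "side" or "top"; returns (picture, depth): 400x640x3 uint8, red, green, blue; 400x640 float32, m along the optical axis (not along the pixel's ray), 0 where there is no reading.
- cams.camera_info(name): a dict with "vfov" (degrees; the focal length in pixels is half the picture's height over the tangent of half this angle, whatever the lens; pixels are square), "cx", "cy" (the principal point, pixels), "rvec" (rotation vector, rad) and "tvec" (3), from world to camera coordinates, as OpenCV has them. Camera axes: x right, y down, z forward; pixel columns grow to the right and rows downward; lengths in m; the calibration is good to about 2 mm. A picture is of the moment at which its call begins. camera_info takes no time and is no camera call.
- ctrl.close_job(): hands the job in, once; it reports no verdict.
The state is a dict: "clock": time; "joints": joint angles; "qd": joint speeds; "joint_efforts": joint torques, N m; "ee_pos": TCP position; "orientation": TCP orientation; "ft_force": force on the tool from outside, world axes, zero at the start; "wrist_torque": the same for the moment, N m; "gripper_width": opening from 0.0 (shut) to 1.0 (fully open).
Only numpy, scipy, OpenCV 4.12 (cv2) and the standard library are available. Lean on these libraries where they do the work, as an engineer would, in place of code of your own. Each camera call takes 0.05 s, during which the arm holds its last target.

## Working session

There is one attempt and no reset: what is moved stays moved. The work goes in short steps, Python scripts to look and compute and a tool call to move; the robot and the scene stay as the last step left them, time stands still between calls to the robot, and variables do not carry over. Pictures are saved under pics/ and viewed, and the job is handed in when it is done.

Besides the shell and the picture viewer there is one more tool, called by a JSON object that holds its "name" and its "arguments". carry_out: Moves the arm, as the interface text tells. Its arguments: {"type":"object","properties":{"translation":{"type":"array","items":{"type":"array","items":{"type":"number"}}},"delta_rot":{"type":"array","items":{"type":"array","items":{"type":"number"}}},"gripper":{"type":"array","items":{"type":"number"}},"squeeze":{"type":"number"}},"required":["translation","delta_rot","gripper"]}

```bash
mkdir -p pics; cat > h.py <<'E'
import numpy as np, cv2
from cell import ctrl, cams
def grab(n,tag):
    im,d=cams.grab_frame(n); cv2.imwrite(f'pics/{tag}.png',im[:,:,::-1]); np.save(f'pics/{tag}.npy',d); return im,d
def cam(n):
    i=cams.camera_info(n); f=200/np.tan(np.radians(i['vfov'])/2)
    R=cv2.Rodrigues(np.array(i['rvec'],float))[0]; return f,i['cx'],i['cy'],R,np.array(i['tvec'],float)
def onz(n,u,v,z):
    f,cx,cy,R,t=cam(n); d=R.T@np.array([(u-cx)/f,(v-cy)/f,1]); o=-R.T@t; return o+d*(z-o[2])/d[2]
def pix(n,p):
    f,cx,cy,R,t=cam(n); c=R@np.array(p)+t; return cx+f*c[0]/c[2],cy+f*c[1]/c[2]
E
python3 - <<'E'
from h import *
grab('top','t0'); grab('side','s0')
for n in('top','side'): print(cams.camera_info(n))
print(ctrl.get_obs())
E
```

```text
{'vfov': 49.14830225422294, 'cx': 317.13290398766605, 'cy': 193.8659475176768, 'rvec': array([ 2.20057725, -2.15566525,  0.09496215]), 'tvec': array([0.02133684, 0.56818014, 0.84672418])}
{'vfov': 43.57208632253327, 'cx': 315.67560881387584, 'cy': 192.2405865689042, 'rvec': array([ 0.39196763, -2.54200795,  1.48359332]), 'tvec': array([0.52511231, 0.15165199, 1.12910372])}
{'clock': 0.1, 'joints': array([-1.05991750e+00,  3.59311934e-01,  1.11641581e-02, -3.12363893e-04,
       -1.22410155e+00, -2.88108974e-01]), 'qd': array([-0.0009037 , -0.0001419 ,  0.00169105,  0.00020526, -0.00092512,
        0.00199608]), 'joint_efforts': array([-2.06312514e-03, -5.84161663e+01,  2.93751776e+01,  7.01551393e+00,
        1.01268434e-02, -6.25587109e-05]), 'ee_pos': array([ 0.14902026, -0.65791738,  0.23672378]), 'orientation': array([-0.70221525, -0.07845674,  0.07866504,  0.70324256]), 'ft_force': array([ 1.43943377, -0.13015658,  0.11745531]), 'wrist_torque': array([0.02726912, 0.04420415, 0.00909978]), 'gripper_width': 1.0022629557177016}
```

View pics/t0.png

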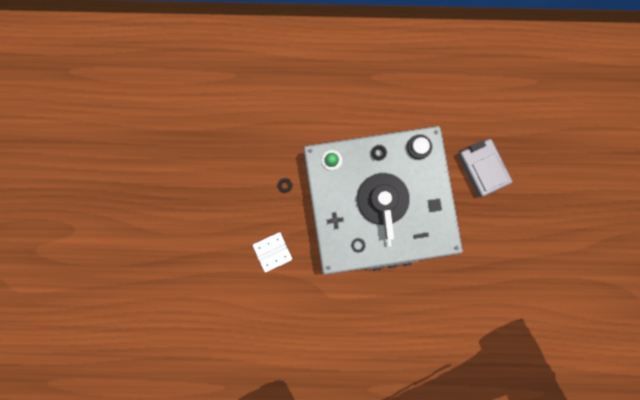

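View pics/s0.png

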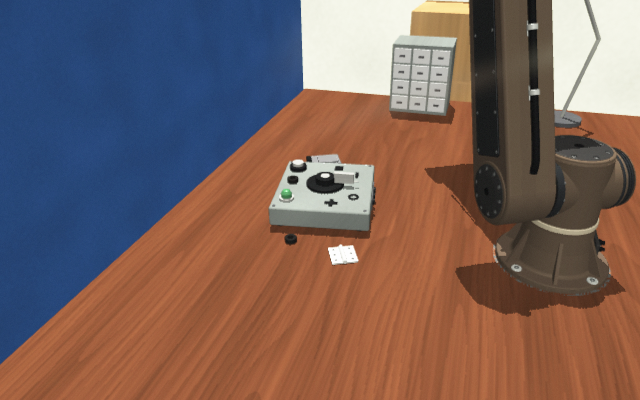

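```bash
python3 - <<'E'
from h import *
im=cv2.imread('pics/t0.png')
cv2.imwrite('pics/t0c.png',cv2.resize(im[115:285,290:480],None,fx=4,fy=3.5*4/3.5*0.85 if 0 else 3.5,interpolation=cv2.INTER_CUBIC) if 0 else cv2.resize(im[120:280,290:480],None,fx=3.7,fy=3.7,interpolation=cv2.INTER_CUBIC))
for n,u,v,z in [('plus',335,220,.063),('ring',358,245.5,.062),('bar',421,236,.063),('sq',434,205.5,.063),('hub',385,198,.086),('tabend',389,245,.098),('btn',421,146.5,.082),('lamp',332,159.5,.08),('grB',379,152.5,.072),('c1',306.5,147,.06),('c2',438,127.5,.06),('c3',461.5,252.5,.06),('c4',323,273,.06),('hinge',272,252,.01),('grA',285,185.5,.012),('reader',486,167,.035)]:
    print(n,onz('top',u,v,z).round(4))
E
```

```text
plus [ 0.5153 -0.0018  0.063 ]
ring [ 0.4682 -0.046   0.062 ]
bar [ 0.4885 -0.1647  0.063 ]
sq [ 0.5467 -0.1894  0.063 ]
hub [ 0.5572 -0.0926  0.086 ]
tabend [ 0.4713 -0.0985  0.098 ]
btn [ 0.656  -0.1601  0.082 ]
lamp [0.6281 0.0065 0.08  ]
grB [ 0.6448 -0.0827  0.072 ]
c1 [0.6548 0.0554 0.06  ]
c2 [ 0.6984 -0.1983  0.06  ]
c3 [ 0.459  -0.2419  0.06  ]
c4 [0.4154 0.019  0.06  ]
hinge [0.4502 0.1209 0.01  ]
grA [0.5843 0.0984 0.012 ]
reader [ 0.627 -0.3    0.035]
```

View pics/t0c.png

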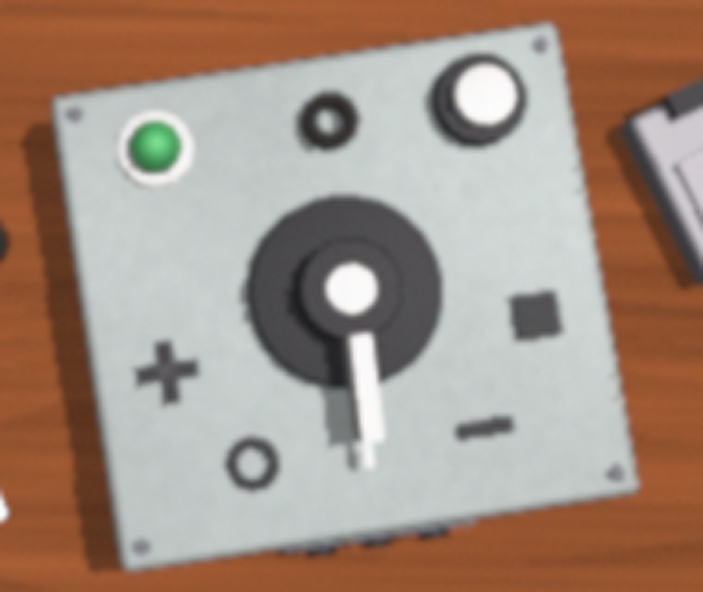

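```bash
cat >> h.py <<'E'
from scipy.spatial.transform import Rotation as Ro
A=np.array([.557,-.092]); 
def state():
    o=ctrl.get_obs(); R=Ro.from_quat(o['orientation']).as_matrix(); 
    print('t',o['clock'],'p',o['ee_pos'].round(4),'yaw',round(float(np.degrees(np.arctan2(R[1,0],R[0,0]))),2),'ydir',R[:,1].round(4),'F',o['ft_force'].round(1),'g',round(float(o['gripper_width']),3),'j',o['joints'].round(2)); return o,R
def to(target,yaw=None):
    """units in tool axes to reach target (total); total yaw in units (positive=clockwise wy)"""
    o,R=state(); d=R.T@(np.array(target)-o['ee_pos'])/.04
    print('total units tool xyz',d.round(3))
    if yaw is not None:
        Rt=np.column_stack([[np.cos(yaw),np.sin(yaw),0],[0,0,-1],[-np.sin(yaw),np.cos(yaw),0]])
        print('total rot units',(np.degrees(Ro.from_matrix(R.T@Rt).as_rotvec())/5).round(3))
def pol(phi_deg,r,back):
    p=np.radians(phi_deg); d=np.array([np.cos(p),np.sin(p)]); n=np.array([np.sin(p),-np.cos(p)])
    return A+r*d-back*n
E
python3 - <<'E'
from h import *
e=onz('top',390,239.5,.098)[:2]-A; m=onz('top',290+360/3.7,120+335/3.7,.098)[:2]-A
print(np.degrees(np.arctan2(*e[::-1]))%360,np.linalg.norm(e),m)
pl=onz('top',335.1,220.5,.063)[:2]-A; print(pl,np.linalg.norm(pl),np.degrees(np.arctan2(*pl[::-1])))
to(list(pol(186,.062,.050))+[.14],np.radians(6))
E
```

```text
186.2279404302932 0.07618651365912173 [-0.02347959 -0.00302514]
[-0.04259817  0.09001953] 0.09958975393893324 115.32399415426511
t 0.1 p [ 0.149  -0.6579  0.2367] yaw 12.76 ydir [-5.0e-04  1.4e-03 -1.0e+00] F [ 1.4 -0.1  0.1] g 1.002 j [-1.06  0.36  0.01 -0.   -1.22 -0.29]
total units tool xyz [11.386  2.432 10.484]
total rot units [-0.017  1.352 -0.003]
```

{"name": "carry_out", "arguments": {"translation": [[0.8, 0.05, 0.75], [0.8, 0.05, 0.75], [0.8, 0.05, 0.75], [0.8, 0.05, 0.75], [0.8, 0.05, 0.75], [0.8, 0.05, 0.75], [0.8, 0.05, 0.75], [0.8, 0.05, 0.75], [0.8, 0.05, 0.75], [0.8, 0.05, 0.75], [0.8, 0.05, 0.75]], "delta_rot": [[0, 0, 0], [0, 0, 0], [0, 0, 0], [0, 0, 0], [0, 0, 0], [0, 0, 0], [0, 0, 0], [0, 0, 0], [0, 0, 0], [0, 0, 0], [0, 0, 0]], "gripper": [0, 0, 0, 0, 0, 0, 0, 0, 0, 0, 0]}}

```text
clock: 1.2
ee_pos: [0.4243, -0.2462, 0.2097]
orientation: [-0.7, -0.074, 0.077, 0.706]
ft_force: [0.4, -0.6, 0.2]
gripper_width: 0.057
```

```bash
python3 - <<'E'
from h import *
to(list(pol(186.2,.062,.050))+[.14],np.radians(6))
E
```

```text
t 1.2 p [ 0.4243 -0.2462  0.2097] yaw 12.23 ydir [-0.0049  0.0071 -1.    ] F [ 0.4 -0.6  0.2] g 0.057 j [-0.13  0.08 -0.42 -0.01 -1.08 -1.22]
total units tool xyz [2.392 1.75  1.971]
total rot units [-0.089  1.247 -0.043]
```

{"name": "carry_out", "arguments": {"translation": [[0.5, 0.4, 0.5], [0.5, 0.4, 0.5], [0.5, 0.3, 0.5], [0.5, 0.3, 0.4], [0.3, 0.2, 0.2], [0, 0, 0]], "delta_rot": [[-0.1, 0.4, 0], [0, 0.4, 0], [0, 0.4, 0], [0, 0, 0], [0, 0, 0], [0, 0, 0]], "gripper": [0, 0, 0, 0, 0, 0]}}

```text
clock: 1.8
ee_pos: [0.5062, -0.14, 0.1429]
orientation: [0.707, 0.038, -0.04, -0.705]
ft_force: [-0.2, -0.5, 0.8]
gripper_width: 0.004
```

```bash
python3 - <<'E'
from h import *
to(list(pol(186.2,.062,.045))+[.087],np.radians(6.2))
grab('side','s1');im,_=grab('top','t1')
cv2.imwrite('pics/s1c.png',cv2.resize(cv2.imread('pics/s1.png')[90:260,230:420],None,fx=3.5,fy=3.5))
E
```

```text
t 1.8 p [ 0.5062 -0.14    0.1429] yaw 6.38 ydir [-0.0025 -0.0019 -1.    ] F [-0.2 -0.5  0.8] g 0.004 j [ 0.11  0.2  -0.45  0.   -0.93 -1.57]
total units tool xyz [-0.156  1.398 -0.066]
total rot units [ 0.019  0.037 -0.031]
```

View pics/s1c.png

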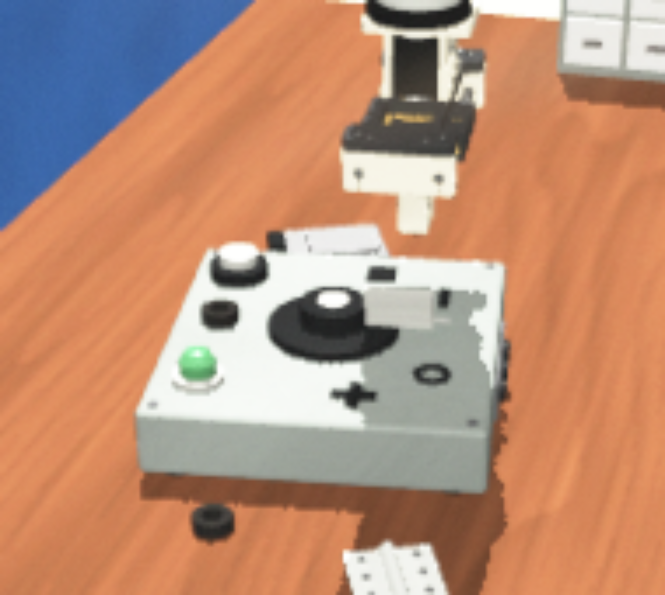

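View pics/t1.png

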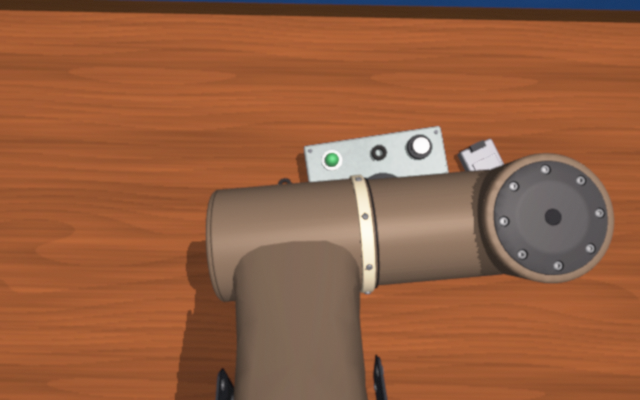

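{"name": "carry_out", "arguments": {"translation": [[-0.15, 0.5, 0], [0, 0.5, 0], [0, 0.3, 0], [0, 0.1, 0], [0, 0, 0]], "delta_rot": [[0, 0, 0], [0, 0, 0], [0, 0, 0], [0, 0, 0], [0, 0, 0]], "gripper": [0, 0, 0, 0, 0]}}

```text
clock: 2.4
ee_pos: [0.4988, -0.1453, 0.0895]
orientation: [0.707, 0.039, -0.037, -0.705]
ft_force: [0.3, -0.3, -0.4]
gripper_width: -0.001
```

```bash
python3 - <<'E'
from h import *
to(list(pol(186.2,.062,.026))+[.087],np.radians(6.2))
grab('side','s2')
cv2.imwrite('pics/s2c.png',cv2.resize(cv2.imread('pics/s2.png')[90:260,230:420],None,fx=3.5,fy=3.5))
E
```

```text
t 2.4 p [ 0.4988 -0.1453  0.0895] yaw 6.13 ydir [ 0.003  -0.0022 -1.    ] F [ 0.3 -0.3 -0.4] g -0.001 j [ 0.1   0.25 -0.52  0.   -0.79 -1.56]
total units tool xyz [0.039 0.06  0.517]
total rot units [ 0.028 -0.014  0.032]
```

View pics/s2c.png

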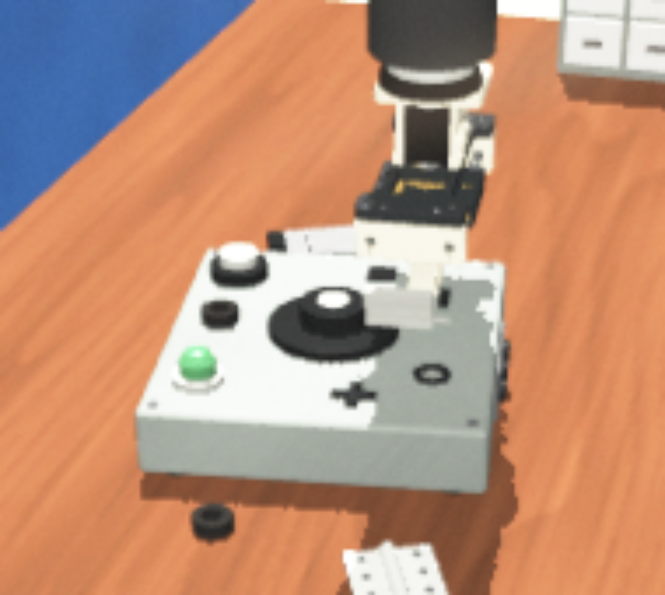

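{"name": "carry_out", "arguments": {"translation": [[0.03, 0.05, 0.15], [0, 0, 0.15], [0, 0, 0.12], [0, 0, 0.12], [0, 0, 0]], "delta_rot": [[0, 0, 0], [0, 0, 0], [0, 0, 0], [0, 0, 0], [0, 0, 0]], "gripper": [0, 0, 0, 0, 0]}}

```text
clock: 2.95
ee_pos: [0.4994, -0.1216, 0.09]
orientation: [0.707, 0.041, -0.035, -0.705]
ft_force: [-0.1, -1.1, -0.7]
gripper_width: 0.003
```

```bash
python3 - <<'E'
from h import *
to(list(pol(186.2,.062,.026))+[.087],np.radians(6.2))
E
```

```text
t 2.95 p [ 0.4994 -0.1216  0.09  ] yaw 6.15 ydir [ 0.0076 -0.002  -1.    ] F [-0.1 -1.1 -0.7] g 0.003 j [ 0.15  0.24 -0.54  0.   -0.78 -1.61]
total units tool xyz [-0.038  0.076 -0.07 ]
total rot units [ 0.032 -0.01   0.084]
```

{"name": "carry_out", "arguments": {"translation": [[-0.05, 0.03, 0.11], [-0.05, 0.03, 0.11], [-0.05, 0, 0.11], [-0.05, 0, 0.11], [-0.05, 0, 0.11], [-0.05, 0, 0.11], [0, 0, 0]], "delta_rot": [[0, 0.8, 0.05], [0, 0.8, 0.03], [0, 0.8, 0], [0, 0.8, 0], [0, 0.8, 0], [0, 0.8, 0], [0, 0, 0]], "gripper": [0, 0, 0, 0, 0, 0, 0]}}

```text
clock: 3.65
ee_pos: [0.4912, -0.0943, 0.0895]
orientation: [0.699, -0.112, 0.116, -0.696]
ft_force: [0.9, -0.3, 0.5]
gripper_width: 0.008
```

```bash
cat >> h.py <<'E'
def rep():
    o,R=state(); yaw=np.degrees(np.arctan2(R[1,0],R[0,0])); q=o['ee_pos'][:2]-A
    d=-R[:2,0]; n=R[:2,2]; print('in tool frame r',(q@d).round(4),'back',(-q@n).round(4),'implied tab phi',round(180+yaw,1))
    # tab phi touching flat face: perp offset of face front from axis along n should be -5mm
E
python3 - <<'E'
from h import *
rep()
grab('side','s3')
cv2.imwrite('pics/s3c.png',cv2.resize(cv2.imread('pics/s3.png')[90:260,230:420],None,fx=3.5,fy=3.5))
E
```

```text
t 3.65 p [ 0.4912 -0.0943  0.0895] yaw -18.56 ydir [ 0.0045 -0.0051 -1.    ] F [ 0.9 -0.3  0.5] g 0.008 j [ 0.21  0.22 -0.57  0.01 -0.78 -2.11]
in tool frame r 0.0616 back 0.0232 implied tab phi 161.4
```

View pics/s3c.png

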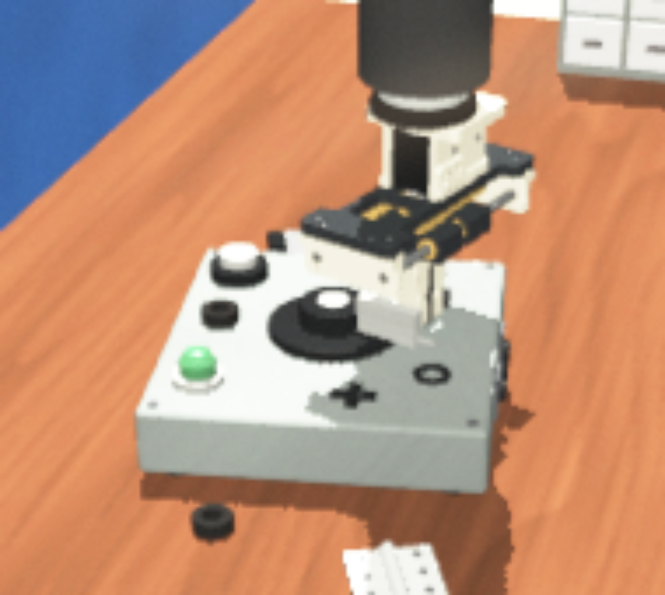

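{"name": "carry_out", "arguments": {"translation": [[-0.05, 0, 0.11], [-0.05, 0, 0.11], [-0.05, 0, 0.11], [-0.05, 0, 0.11], [-0.05, 0, 0.11], [0, 0, 0]], "delta_rot": [[0, 0.8, 0], [0, 0.8, 0], [0, 0.8, 0], [0, 0.8, 0], [0, 0.8, 0], [0, 0, 0]], "gripper": [0, 0, 0, 0, 0, 0]}}

```text
clock: 4.3
ee_pos: [0.4924, -0.0717, 0.0898]
orientation: [0.67, -0.23, 0.235, -0.666]
ft_force: [1.4, 0.0, -0.4]
gripper_width: 0.006
```

```bash
python3 - <<'E'
from h import *
rep()
grab('side','s4')
cv2.imwrite('pics/s4c.png',cv2.resize(cv2.imread('pics/s4.png')[130:230,260:390],None,fx=5.5,fy=5.5,interpolation=cv2.INTER_CUBIC))
for ph in (115.3,130,140,150):
    print(ph,[np.round(pix('side',list(pol(ph,r,0))+[.098]),1) for r in (.026,.076)])
E
```

```text
t 4.3 p [ 0.4924 -0.0717  0.0898] yaw -38.37 ydir [ 0.0043 -0.0069 -1.    ] F [ 1.4  0.  -0.4] g 0.006 j [ 0.26  0.22 -0.58  0.01 -0.77 -2.51]
in tool frame r 0.0633 back 0.0242 implied tab phi 141.6
115.3 [array([325.7, 176.1]), array([328.6, 185.2])]
130 [array([328.2, 175.7]), array([336.1, 184.2])]
140 [array([329.7, 175.3]), array([340.7, 183. ])]
150 [array([331.1, 174.8]), array([344.8, 181.4])]
```

View pics/s4c.png

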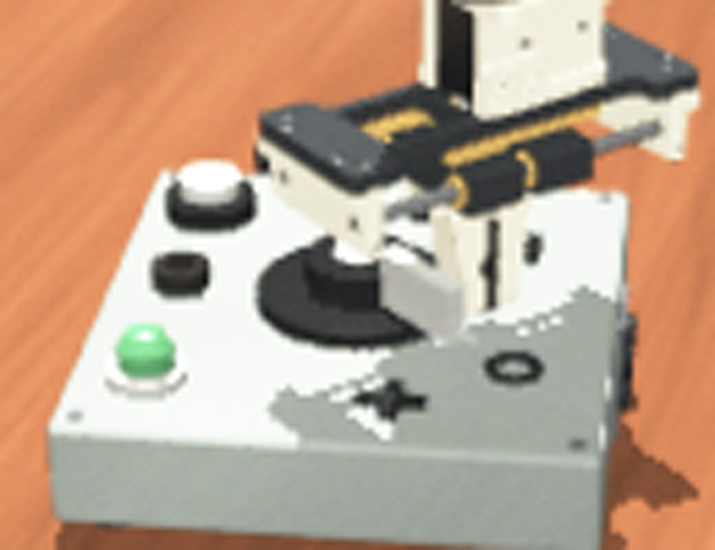

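{"name": "carry_out", "arguments": {"translation": [[-0.05, 0, 0.11], [-0.05, 0, 0.11], [-0.04, 0, 0.1], [0, 0, 0]], "delta_rot": [[0, 0.8, 0], [0, 0.8, 0], [0, 0.7, 0], [0, 0, 0]], "gripper": [0, 0, 0, 0]}}

```text
clock: 4.75
ee_pos: [0.4959, -0.0599, 0.0896]
orientation: [0.644, -0.294, 0.298, -0.64]
ft_force: [-0.6, 0.9, -0.7]
gripper_width: 0.002
```

```bash
python3 - <<'E'
from h import *
rep()
im,_=grab('side','s5')
cv2.imwrite('pics/s5c.png',cv2.resize(cv2.imread('pics/s5.png')[155:215,290:370],None,fx=9,fy=9,interpolation=cv2.INTER_CUBIC))
for ph in (115.3,125,130,135,140):
    print(ph,[(np.round(pix('side',list(pol(ph,r,b))+[z])-np.array([290,155]),1)*9).round() for r,b,z in((.076,-.005,.098),(.076,.005,.098),(.076,-.005,.07))])
E
```

```text
t 4.75 p [ 0.4959 -0.0599  0.0896] yaw -49.42 ydir [ 0.0025 -0.0078 -1.    ] F [-0.6  0.9 -0.7] g 0.002 j [ 0.28  0.22 -0.57  0.01 -0.78 -2.72]
in tool frame r 0.0641 back 0.0255 implied tab phi 130.6
115.3 [array([329., 274.]), array([365., 271.]), array([330., 362.])]
125 [array([375., 269.]), array([410., 264.]), array([375., 357.])]
130 [array([399., 266.]), array([431., 259.]), array([398., 354.])]
135 [array([420., 262.]), array([452., 254.]), array([420., 349.])]
140 [array([442., 256.]), array([472., 248.]), array([441., 344.])]
```

View pics/s5c.png

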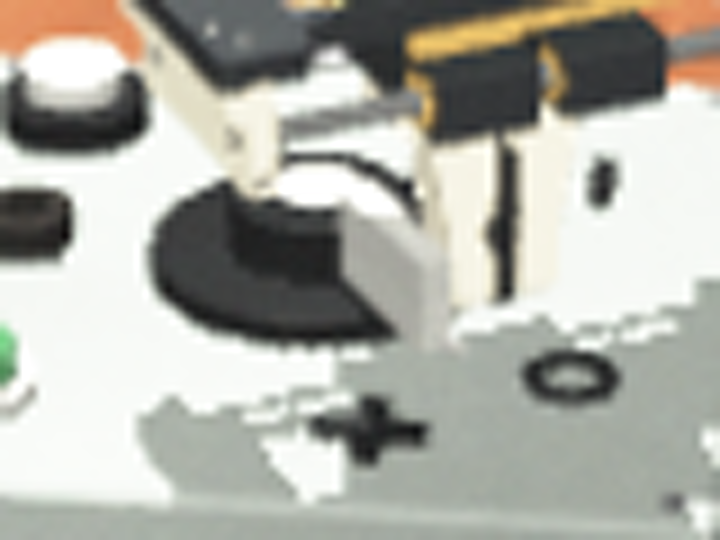

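```bash
python3 - <<'E'
from h import *
print((np.array(pix('side',list(pol(115.3,.0996,0))+[.063]))-[290,155])*9)
print((np.array(pix('side',list(pol(115.3-2*0+37.2*1,.0996,0))+[.062]))-[290,155])*9)
print((np.array(pix('side',[.557,-.092,.07]))-[290,155])*9, (np.array(pix('side',[.557-.05,-.092,.07]))-[290,155])*9,(np.array(pix('side',[.557,-.092+.05,.07]))-[290,155])*9)
E
```

```text
[360.44973913 423.84860668]
[561.28385127 374.24867631]
[309.37188743 233.7984769 ] [473.38675313 256.53071203] [257.53112328 312.90929718]
```

{"name": "carry_out", "arguments": {"translation": [[-0.03, 0, 0.07], [-0.02, 0, 0.07], [0, 0, 0.06], [0, 0, 0.06], [0, 0, 0]], "delta_rot": [[0, 0.5, 0.1], [0, 0.5, 0], [0, 0, 0], [0, 0, 0], [0, 0, 0]], "gripper": [0, 0, 0, 0, 0]}}

```text
clock: 5.3
ee_pos: [0.5013, -0.0527, 0.0891]
orientation: [0.631, -0.325, 0.32, -0.628]
ft_force: [-1.0, -0.2, 0.6]
gripper_width: 0.004
```

```bash
python3 - <<'E'
from h import *
rep()
im,_=grab('side','s6')
cv2.imwrite('pics/s6c.png',cv2.resize(cv2.imread('pics/s6.png')[155:215,290:370],None,fx=9,fy=9,interpolation=cv2.INTER_CUBIC))
E
```

```text
t 5.3 p [ 0.5013 -0.0527  0.0891] yaw -54.25 ydir [-7.5e-03 -1.0e-04 -1.0e+00] F [-1.  -0.2  0.6] g 0.004 j [ 0.28  0.24 -0.55 -0.   -0.79 -2.8 ]
in tool frame r 0.0645 back 0.0222 implied tab phi 125.7
```

View pics/s6c.png

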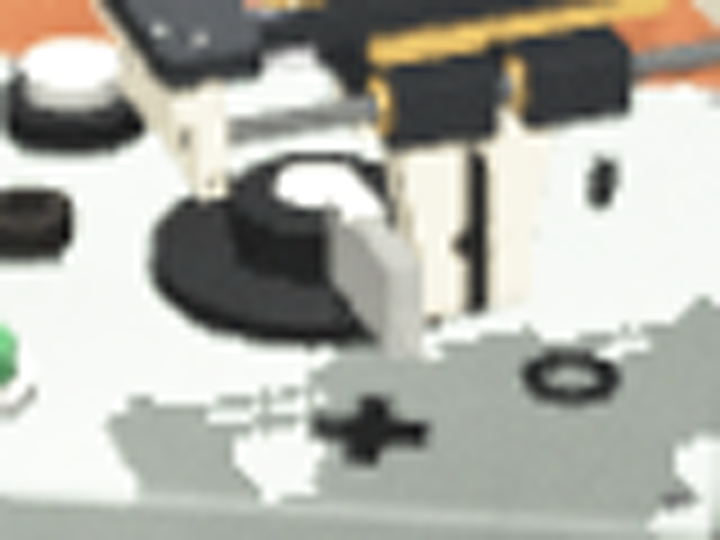

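{"name": "carry_out", "arguments": {"translation": [[0, 0, 0.05], [0, 0, 0.05], [0, 0, 0.05], [0, 0, 0.05], [0, 0, 0]], "delta_rot": [[0, 0, 0], [0, 0, 0], [0, 0, 0], [0, 0, 0], [0, 0, 0]], "gripper": [0, 0, 0, 0, 0]}}

```text
clock: 5.85
ee_pos: [0.5075, -0.0479, 0.089]
orientation: [0.631, -0.325, 0.319, -0.628]
ft_force: [-2.2, -1.3, 1.0]
gripper_width: 0.003
```

```bash
python3 - <<'E'
from h import *
rep()
im,_=grab('side','s7')
cv2.imwrite('pics/s7c.png',cv2.resize(cv2.imread('pics/s7.png')[155:215,290:370],None,fx=9,fy=9,interpolation=cv2.INTER_CUBIC))
E
```

```text
t 5.85 p [ 0.5075 -0.0479  0.089 ] yaw -54.2 ydir [-8.7e-03 -4.0e-04 -1.0e+00] F [-2.2 -1.3  1. ] g 0.003 j [ 0.29  0.25 -0.53 -0.   -0.8  -2.8 ]
in tool frame r 0.0647 back 0.0143 implied tab phi 125.8
```

View pics/s7c.png

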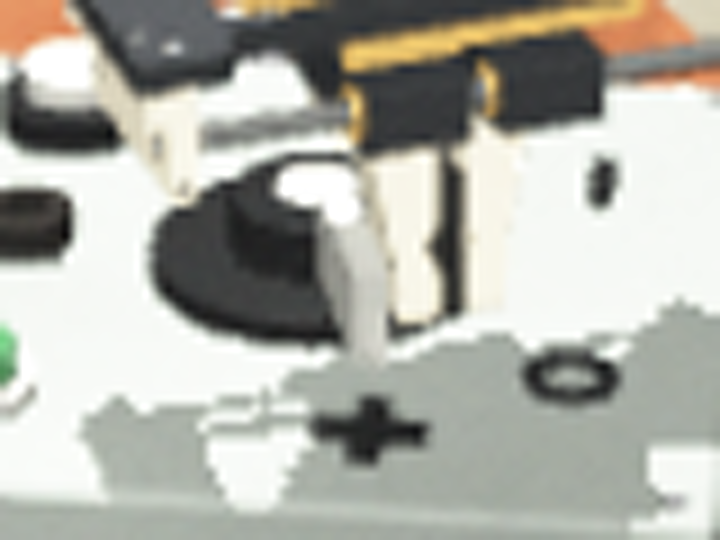

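{"name": "carry_out", "arguments": {"translation": [[0, 0, 0.06], [0, 0, 0], [0, 0, -0.2], [0, 0, -0.5], [0, -0.5, -0.5], [0, -0.9, 0], [0, -0.9, 0], [0, 0, 0]], "delta_rot": [[0, 0, 0], [0, 0, 0], [0, 0, 0], [0, 0, 0], [0, 0, 0], [0, 0, 0], [0, 0, 0], [0, 0, 0]], "gripper": [0, 0, 0, 0, 0, 0, 0, 0]}}

```text
clock: 6.7
ee_pos: [0.47, -0.0759, 0.1834]
orientation: [0.63, -0.324, 0.32, -0.629]
ft_force: [0.6, -0.1, -0.4]
gripper_width: 0.003
```

```bash
python3 - <<'E'
from h import *
rep()
im,_=grab('side','s8'); grab('top','t8')
cv2.imwrite('pics/s8c.png',cv2.resize(cv2.imread('pics/s8.png')[155:215,290:370],None,fx=9,fy=9,interpolation=cv2.INTER_CUBIC))
E
```

```text
t 6.7 p [ 0.47   -0.0759  0.1834] yaw -54.14 ydir [-5.7e-03  5.0e-04 -1.0e+00] F [ 0.6 -0.1 -0.4] g 0.003 j [ 0.25  0.08 -0.49 -0.   -1.01 -2.77]
in tool frame r 0.064 back 0.061 implied tab phi 125.9
```

View pics/s8c.png

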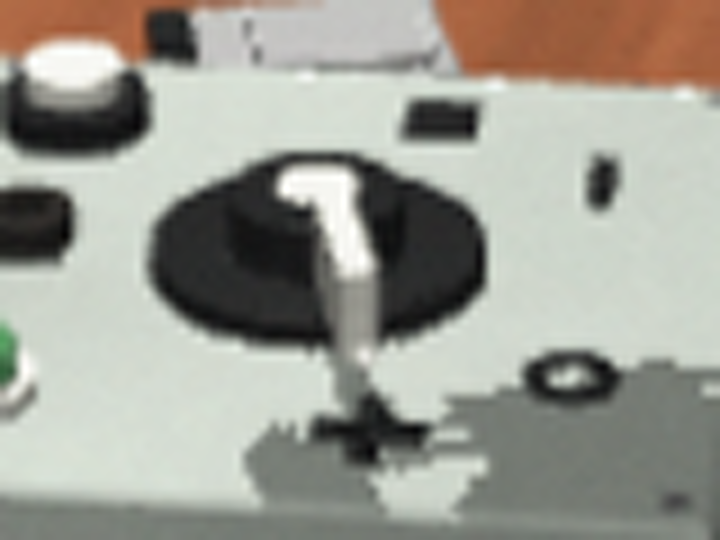

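View pics/t8.png

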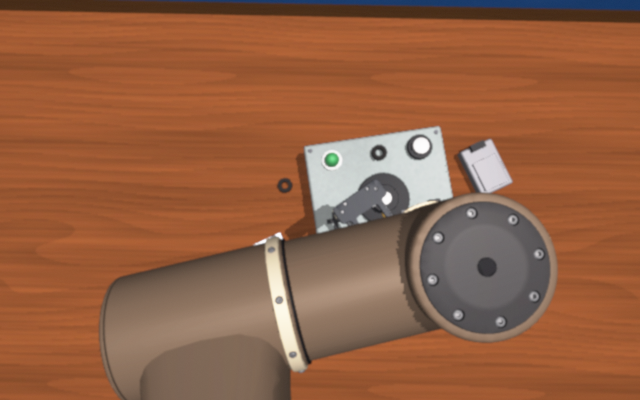

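{"name": "carry_out", "arguments": {"translation": [[0.5, -0.1, -0.85], [0.5, -0.1, -0.85], [0.5, 0, -0.85], [0.5, 0, -0.85], [0.5, 0, -0.85], [0.5, 0, -0.85], [0.5, 0, -0.85], [0.5, 0, -0.85], [0.5, 0, -0.85], [0.5, 0, -0.85], [0, 0, 0], [0, 0, 0], [0, 0, 0], [0, 0, 0], [0, 0, 0]], "delta_rot": [[0, 0, 0], [0, 0, 0], [0, 0, 0], [0, 0, 0], [0, 0, 0], [0, 0, 0], [0, 0, 0], [0, 0, 0], [0, 0, 0], [0, 0, 0], [0, -1, 0], [0, -1, 0], [0, -1, 0], [0, -1, 0], [0, -1, 0]], "gripper": [0, 0, 0, 0, 0, 0, 0, 0, 0, 0, 0, 0, 0, 0, 0]}}

```text
clock: 8.3
ee_pos: [0.2951, -0.447, 0.1671]
orientation: [-0.683, 0.185, -0.161, 0.688]
ft_force: [0.5, -0.2, -0.2]
gripper_width: 0.002
```

```bash
python3 - <<'E'
from h import *
im,_=grab('top','t9')
cv2.imwrite('pics/t9c.png',cv2.resize(cv2.imread('pics/t9.png')[120:280,290:480],None,fx=3.7,fy=3.7,interpolation=cv2.INTER_CUBIC))
to([.657,-.1605,.11])
E
```

```text
t 8.35 p [ 0.2949 -0.4469  0.1668] yaw -28.0 ydir [-0.0316  0.0161 -0.9994] F [-1.  -0.4 -1.1] g 0.004 j [-0.62  0.21 -0.37  0.01 -1.02 -1.45]
total units tool xyz [ 4.678  1.249 10.571]
```

View pics/t9c.png

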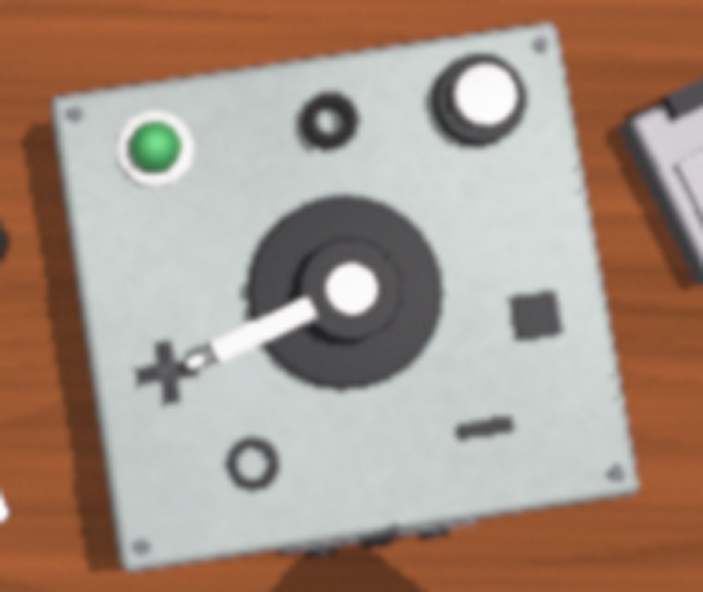

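```bash
python3 - <<'E'
from h import *
f=lambda u,v,z: onz('top',290+u/3.7,120+v/3.7,z)[:2]
a=f(312,308,.098);b=f(217,351,.098)
for v in(b-A,b-a): print(np.degrees(np.arctan2(v[1],v[0])),np.linalg.norm(v))
print(f(487,96,.082),f(192,362,.063)-A)
E
```

```text
116.03904836121261 0.07467655133043866
115.4599453715828 0.05141234306757361
[ 0.65703705 -0.16126395] [-0.03729902  0.07724096]
```

{"name": "carry_out", "arguments": {"translation": [[0.4, 0, 0.85], [0.4, 0, 0.85], [0.4, 0, 0.85], [0.4, 0, 0.85], [0.4, 0, 0.85], [0.4, 0, 0.85], [0.4, 0, 0.85], [0.4, 0, 0.85], [0.4, 0, 0.85], [0.4, 0, 0.85], [0.4, 0, 0.85], [0, 0, 0]], "delta_rot": [[-0.2, 0, 0], [0, 0, -0.2], [0, 0, -0.2], [0, 0, 0], [0, 0, 0], [0, 0, 0], [0, 0, 0], [0, 0, 0], [0, 0, 0], [0, 0, 0], [0, 0, 0], [0, 0, 0]], "gripper": [0, 0, 0, 0, 0, 0, 0, 0, 0, 0, 0, 0]}}

```text
clock: 9.55
ee_pos: [0.6348, -0.1902, 0.1408]
orientation: [0.69, -0.187, 0.172, -0.678]
ft_force: [-0.5, 0.1, -0.2]
gripper_width: 0.003
```

```bash
python3 - <<'E'
from h import *
to([.657,-.161,.11],np.radians(-28))
E
```

```text
t 9.55 p [ 0.6348 -0.1902  0.1408] yaw -29.49 ydir [-0.0245 -0.0103 -0.9996] F [-0.5  0.1 -0.2] g 0.003 j [ 0.01  0.42 -0.13  0.01 -1.05 -2.1 ]
total units tool xyz [0.137 0.749 0.924]
total rot units [ 0.239 -0.297 -0.189]
```

{"name": "carry_out", "arguments": {"translation": [[0.1, 0, 0.4], [0.05, 0, 0.4], [0, 0.2, 0.12], [0, 0.2, 0], [0, 0.1, 0], [0, 0, 0]], "delta_rot": [[0.2, 0, -0.2], [0, 0, 0], [0, 0, 0], [0, 0, 0], [0, 0, 0], [0, 0, 0]], "gripper": [0, 0, 0, 0, 0, 0]}}

```text
clock: 10.15
ee_pos: [0.6571, -0.1587, 0.1142]
orientation: [0.685, -0.183, 0.18, -0.682]
ft_force: [-0.3, -0.2, -0.6]
gripper_width: 0.008
```

```bash
python3 - <<'E'
from h import *
to([.657,-.161,.093],np.radians(-28))
grab('side','s10')
cv2.imwrite('pics/s10c.png',cv2.resize(cv2.imread('pics/s10.png')[120:230,250:390],None,fx=5,fy=5,interpolation=cv2.INTER_CUBIC))
E
```

```text
t 10.15 p [ 0.6571 -0.1587  0.1142] yaw -29.71 ydir [-0.0052 -0.0025 -1.    ] F [-0.3 -0.2 -0.6] g 0.008 j [ 0.05  0.46 -0.14  0.   -0.99 -2.14]
total units tool xyz [ 0.029  0.53  -0.048]
total rot units [ 0.054 -0.342 -0.038]
```

View pics/s10c.png

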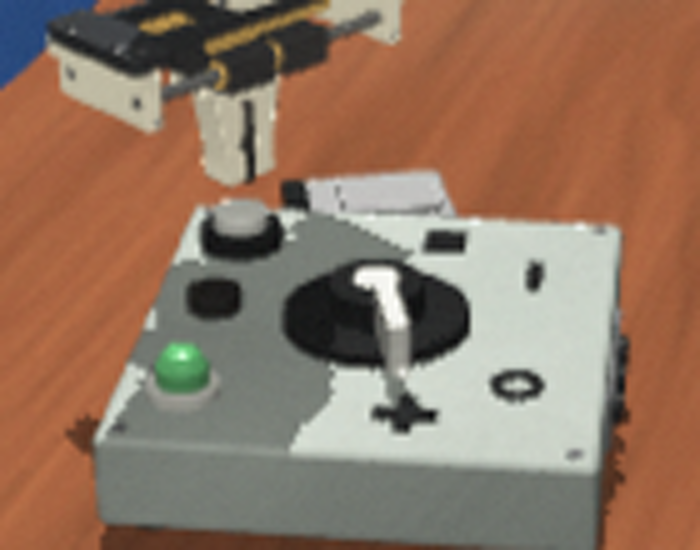

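{"name": "carry_out", "arguments": {"translation": [[0.03, 0.15, -0.05], [0, 0.15, 0], [0, 0.1, 0], [0, 0.1, 0], [0, 0.08, 0], [0, 0.08, 0], [0, 0.06, 0]], "delta_rot": [[0, 0, 0], [0, 0, 0], [0, 0, 0], [0, 0, 0], [0, 0, 0], [0, 0, 0], [0, 0, 0]], "gripper": [0, 0, 0, 0, 0, 0, 0]}}

```text
clock: 10.9
ee_pos: [0.6573, -0.1629, 0.087]
orientation: [0.685, -0.182, 0.181, -0.682]
ft_force: [-8.7, 4.8, 24.9]
gripper_width: 0.004
```

{"name": "carry_out", "arguments": {"translation": [[0, 0, 0], [0, 0, 0], [0, -0.2, 0], [0, -0.3, 0], [0, -0.4, 0], [0, -0.5, 0], [0, -0.5, 0], [0, 0, 0]], "delta_rot": [[0, 0, 0], [0, 0, 0], [0, 0, 0], [0, 0, 0], [0, 0, 0], [0, 0, 0], [0, 0, 0], [0, 0, 0]], "gripper": [0, 0, 0, 0, 0, 0, 0, 0]}}

```text
clock: 11.7
ee_pos: [0.6579, -0.1625, 0.1701]
orientation: [0.685, -0.181, 0.181, -0.682]
ft_force: [-0.9, 0.0, -0.3]
gripper_width: 0.005
```

```bash
python3 - <<'E'
from h import *
state()
grab('side','s11')
cv2.imwrite('pics/s11c.png',cv2.resize(cv2.imread('pics/s11.png')[120:260,250:390],None,fx=4.2,fy=4.2,interpolation=cv2.INTER_CUBIC))
E
```

```text
t 11.7 p [ 0.6579 -0.1625  0.1701] yaw -29.71 ydir [-0.001  -0.0042 -1.    ] F [-0.9  0.  -0.3] g 0.005 j [ 0.05  0.41 -0.07  0.   -1.09 -2.14]
```

View pics/s11c.png

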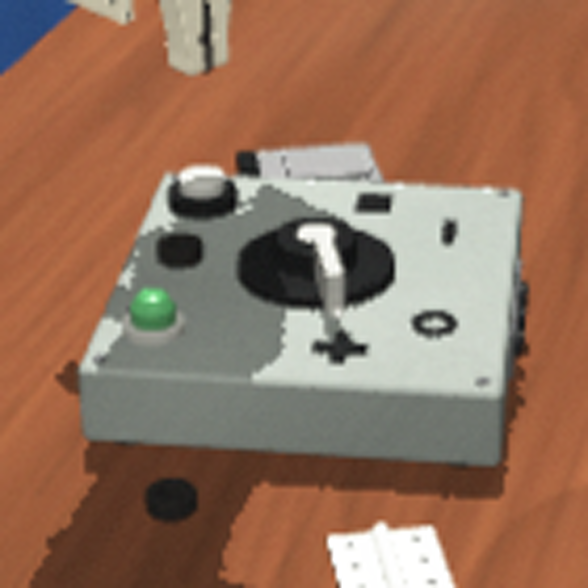

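```bash
python3 -c "
from cell import ctrl; print(ctrl.close_job())"
```

```text
the job is handed in; nothing more can be done
None
```

I turned the selector to the plus mark with the closed fingertips, pressing on one face of the tab only. I then pressed the test button to its stop, let it go and handed the job in at about 11.7 s; no verdict was reported.

- **Selector:** The top view after the push put the tab's direction at 115.5–116.0°, against 115.3° for the plus mark. That is about 1 mm off, with 9 mm allowed. The side view agreed to about 1°. After the button press I checked it only in the side view, where the tab still pointed at the plus.
- **Button:** At the bottom of the press the fingertip stood at z = 76 mm with about 25 N upward, which matches the full 6 mm of travel. There was also up to about 9 N of sideways force at that moment. After release, the cap looked fully up in the side view.
- **Loose parts:** The reader, hinge and both grommets looked unmoved in the last picture. I judged this by eye and did not measure their positions again.
- **Robot:** It was clear of everything when I handed in, with the TCP at z = 170 mm.
- **Disagreement between checks:** The side camera's calibration was about 1 pixel off, seen on the plus and ring marks. I corrected for this when measuring the tab's angle in the side view.

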